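# Open the grille guard and pull the collet cassette out of its dock

## Robot

A 6-joint arm with a two-finger parallel gripper is mounted at the origin on the work surface. World frame = base frame: x ahead of the robot, y to its left, z up, the work surface at z = 0. Lengths are in m, angles in rad, forces in N, time in s.
With the tool pointing down it reaches from about 0.25 to 0.775 m from the base axis. Payload 4 kg.
Tool frame: the origin (TCP) lies midway between the tips of the shut fingers; the grasp point (between the pads) lies grip_point_offset behind it (grip_point_offset is the distance from the TCP to the grasp point, in m); z points along the fingers, y is the line along which they close (so a half turn about z gives the same grasp; the last joint's range is limited). The gripper opens to 94 mm and grips with 3 to 60 N. Pads are 16 mm wide; open, the fingers measure 119 mm over their backs; the gripper's body (75 mm by 177 mm) begins 78 mm behind the grasp point.
Start: joints at [1.235, 0.087, 1.371, -0, 1.684, -0.103], TCP at [0.127, 0.535, 0.206] pointing down, gripper open.
Joint ranges: [-3.1, 3.1], [-0.76, 2.03], [0.27, 2.55], [-1.08, 4.22], [0.17, 2.65], [-2.57, 2.57]. Speed limits (rad/s): [2.79, 2.79, 3.14, 3.14, 3.14, 3.14].

## Interface

Orientations are given as [roll, pitch, yaw] about the fixed x, y, z axes, in that order (R = Rz(yaw) Ry(pitch) Rx(roll)).
In Python, from bench import * gives the robot as it stands. The module is installed in compiled form; this text tells all that it offers.
- The arm moves only by the tool apply_moves, never from a script. Its argument "commands" is a list of rows, each a list of 7 numbers: the turn, a rotation vector about the world's x, y, z in rad, then the shift along the world's x, y, z in m, then the opening in per cent of the stroke, from 0 (shut) to 100 (fully open). In form: [[ax, ay, az, x, y, z, jaw], ...]. A call has exactly 5 rows; each row is the pose to reach, as a shift and turn from the pose commanded when the call began; what a row does not reach only later rows make up. A row lasts 1/10 s, in which the tool goes at most 50 mm and 8.59 degrees, less where a joint would pass 70% of its speed; a pose out of reach is approached as far as the arm can. A call with a gripper value outside its range is refused whole. The fingers move at their own pace and stop on an object; the grip force is fixed at half the most. Time passes only in rows, so rows that repeat a pose let the fingers close, or fill a call up. It gives the time, the measured TCP pose, the force, the opening and the grip force at its end, in the units of the state.
- get_obs(): the state, without advancing time (a new reading comes with each control period).
- snapshot(name): name is "scene" or "side" or "wrist"; returns a dict with "pixels" (384x512x3 uint8, red, green, blue), "vertical_fov" (degrees; the focal length in pixels is half the picture's height over the tangent of half this angle, whatever the lens; pixels are square), "cx", "cy" (the principal point, pixels), "rvec" (rotation vector, rad) and "tvec" (3), from world to camera coordinates, as OpenCV has them. Camera axes: x right, y down, z forward; pixel columns grow to the right and rows downward; lengths in m; the calibration is good to about 2 mm. The wrist camera is an equidistant fisheye: a pixel r from the principal point sees the ray r / f radians off the axis. A picture is of the moment at which its call begins. There is no depth.
- close_job(): hands the job in; it is judged then, once.
Trained networks look in the newest picture that a camera, given by its name, has taken for a name from the list of things; names that differ only in an ending like _2 or _b are one class to them, and where a whole thing is asked for, a point or a joint stands for the part that bears it (a point fixed in the world has none). Each returns a list of dicts, best first, with "score" (0 to 1); they miss things now and then, are a little off and sometimes report something else, mostly with a low value. They report only what shows in the picture. A call takes as long as a camera call. They do not tell look-alikes from the thing itself.
- masks_of(camera, query): "mask" (384x512 bool, what is visible of it) and "extent" ([left, top, right, bottom] in pixels, round what is visible of it).
- place_of(camera, query): "pixel" ([column, row] in pixels: a listed point, or the origin of a listed thing).
The state is a dict: "time": time; "joint_positions": joint angles; "qvel": joint speeds; "joint_torque": joint torques, N m; "tool_pos": TCP position; "ee_rot": TCP orientation; "wrist_force": force on the tool from outside, world axes, zero at the start; "wrist_torque": the same for the moment, N m; "width": finger opening in m; "finger_force": force on a finger pad.
Only numpy, scipy, OpenCV 4.12 (cv2) and the standard library are available. Lean on these libraries where they do the work, as an engineer would, in place of code of your own. Each camera call takes 0.05 s, during which the arm holds its last target. There are 200 camera calls.

## Task

On the fixture bolted to the bench, push the sliding grille guard by its upright tab all the way off the cassette until its spring detent clicks and keeps it open. Then pinch the cassette's two side catches together, lift the cassette upright out of its dock to about 12 cm above its seat, and finish while still holding it there, catches pinched, the cassette touching nothing but the fingers; the guard stays open and the loose things around the fixture are left where they are.

Things in the scene. Friction and masses are not known exactly. Their poses are not given: they have to be found in the camera images.
- fixture: Aluminium base plate 210 x 240 x 30 mm bolted to the bench (cannot move). Origin: centre of its underside; z up. Two steel rails run along its y at x = -85 and +85 mm: 12 mm thick, top at z = 100 mm, 158 mm clear between them. The cassette's dock is at its -y end. A sprung plunger outside the +x rail is the guard's detent.
- dock (a point): Centre of the dock's seat, at x 0, y -60, z 30 mm in the fixture's frame; the cassette's underside rests here. Dark steel walls stand round it, within 40 mm of it in x and 50 mm in y; their tops, and the lips that hold the catch noses, are 21 mm above the seat.
- guard (a joint): Dark steel grille, 170 (fixture x) by 90 mm, top 106 mm above the bench, sliding on the rails along fixture +y. Metres: 0 = shut, centre over the cassette; 0.100 = open at its end stop, centre at fixture y +40 mm. Slides with 1 N; at 0.089 meets the detent (up to 8 N), past 0.096 snaps to 0.100 and is kept there by about 5 N. Starts at 0 to 0.030.
- push_tab (a point): Top centre of the guard's upright steel push tab: 50 mm along fixture x, 6 mm thick along fixture y, standing 34 mm above the grille at the guard's centre. It moves with the guard; top at z = 140 mm.
- cassette: Loose dark steel cassette, 0.25 to 0.5 kg, 56 x 84 mm, 36 mm high; four studs with brass collars in a row along its y, tops at 60 mm. Origin: centre of its underside; axes as the fixture's when seated, z up; about 1.7 mm play in the dock. Mid-way on its -x and +x sides are upright sprung catches, whose noses hook under the dock's lips; both must be pinched in more than 4 mm to lift it.
- catch_near_pad (a point): Centre of the outer face of the black ribbed finger pad of the catch on the cassette's -x side (the robot's), 31 mm from its centre and 43 mm above its underside. Pad 34 mm wide (y), from 26 to 60 mm above the underside. The two pads are 62 mm across, 48 mm when fully pinched.
- catch_far_pad (a point): The same on the +x side: outer face of the pad, 31 mm from the cassette's centre, 43 mm above its underside.
- catch_near (a joint): How far the -x catch is pressed in, m: 0 = out (hooked), 0.007 = fully in. Spring: 2 N at the start, 5 N fully in.
- catch_far (a joint): How far the +x catch is pressed in, m: 0 = out (hooked), 0.007 = fully in. Spring as catch_near.
- block: Bystander: loose steel block full of holes, 76 x 51 x 102 mm high. Origin: centre of its underside.
- mallet: Bystander: loose mallet with orange handle lying on the bench along its x, about 260 mm long. Origin: underside, mid length.
- oil_can: Bystander: white plastic bottle, 52 mm across, 120 mm high. Origin: centre of its underside.
There are look-alikes about, which are no part of the job. What is shaped like the cassette but green is not meant.

How it is judged:
On the way, in this order (a step that is already met when the one before it is completed fails the run):
1. the guard is pushed into its open detent while the cassette is still seated (value of joint guard above 0.0965 m and z of cassette in the frame of fixture below 0.037 m), for 0.2 s.
2. both catches are pinched and the cassette has left its dock (value of joint each of catch_near, catch_far above 0.004 m and z of cassette in the frame of fixture above 0.06 m), for 0.1 s.
At the end, for the whole second after the job is handed in: The guard is in its open detent (joint above 96.5 mm); the fingers hold the cassette still and upright (within 15 degrees) with both catches pinched in by more than 4 mm, its underside more than 80 mm above its seat, touching neither the fixture nor the loose things (value of joint guard above 0.0965 m and z of cassette in the frame of fixture above 0.11 m and angle between cassette's own z axis and vertical below 0.26 rad and value of joint each of catch_near, catch_far above 0.004 m and contact force between the fingers and cassette above 2 N and contact force between cassette and fixture below 0.1 N and contact force between cassette and block below 0.1 N and contact force between cassette and mallet below 0.1 N and contact force between cassette and oil_can below 0.1 N and linear speed of cassette below 0.03 m/s); the arm keeps its last pose, push and grip.
It fails at once if a bystander is shoved more than 30 mm (distance of any of block, mallet, oil_can from where it was at the start of the episode above 0.03 m).
It also fails if it takes over 51 s, if anything falls off the work surface, if the arm or the gripper's body presses on something with over 40 N, if the wrist force passes 120 N, or if a joint passes its speed limit or range.

## Working session

There is one attempt and no reset: what is moved stays moved. The work goes in short steps, Python scripts to look and compute and a tool call to move; the robot and the scene stay as the last step left them, time stands still between calls to the robot, and variables do not carry over. Pictures are saved under pics/ and viewed, at most 10 in all, crops included, and the job is handed in when it is done.

Besides the shell and the picture viewer there is one more tool, called after "Call:" as name(argument=value, ...) on one line, values as JSON. apply_moves: Moves the arm, as the interface text tells. Its arguments: {"type":"object","properties":{"commands":{"type":"array"}},"required":["commands"]}

```bash
mkdir -p pics
cat > h.py <<'E'
from bench import *
import numpy as np, cv2
def snap(n):
    s=snapshot(n); s['R']=cv2.Rodrigues(np.array(s['rvec'],float))[0]; s['t']=np.array(s['tvec'],float)
    s['f']=192/np.tan(np.radians(s['vertical_fov'])/2); s['n']=n; return s
def ray(s,p):
    x,y=(p[0]-s['cx'])/s['f'],(p[1]-s['cy'])/s['f']
    if s['n']=='wrist':
        r=np.hypot(x,y)+1e-12; d=np.array([np.sin(r)*x/r,np.sin(r)*y/r,np.cos(r)])
    else: d=np.array([x,y,1])
    d=s['R'].T@d; return -s['R'].T@s['t'], d/np.linalg.norm(d)
def atz(s,p,z):
    c,d=ray(s,p); return c+d*(z-c[2])/d[2]
def proj(s,P):
    q=s['R']@np.array(P,float)+s['t']
    if s['n']=='wrist':
        r=np.hypot(q[0],q[1])+1e-12; th=np.arctan2(r,q[2]); return np.array([s['cx']+s['f']*th*q[0]/r,s['cy']+s['f']*th*q[1]/r])
    return np.array([s['cx']+s['f']*q[0]/q[2],s['cy']+s['f']*q[1]/q[2]])
def tri(rs):
    A=sum(np.eye(3)-np.outer(d,d) for c,d in rs); b=sum((np.eye(3)-np.outer(d,d))@c for c,d in rs); return np.linalg.solve(A,b)
def save(s,name): cv2.imwrite('pics/'+name,s['pixels'][:,:,::-1])
E
python3 - <<'E'
from h import *
np.set_printoptions(precision=3,suppress=True)
o=get_obs(); print(o)
S={n:snap(n) for n in('scene','side','wrist')}
im=np.hstack([S['scene']['pixels'],S['side']['pixels']])
cv2.imwrite('pics/a.png',cv2.resize(im[:,:,::-1],(800,300),interpolation=cv2.INTER_AREA)); save(S['scene'],'scene.png');save(S['side'],'side.png');save(S['wrist'],'wrist.png')
Z=dict(fixture=0,dock=.03,push_tab=.14,cassette=.03,catch_near_pad=.073,catch_far_pad=.073,block=0,mallet=0,oil_can=0)
for q,z in Z.items():
  for n in S:
    for r in place_of(n,q)[:3]:
      print(q,n,round(r['score'],2),np.round(r['pixel']),atz(S[n],r['pixel'],z))
E
```

```text
{'time': 0.0, 'joint_positions': array([ 1.235,  0.088,  1.372, -0.   ,  1.684, -0.103]), 'qvel': array([-0.001, -0.001,  0.002, -0.   , -0.   ,  0.001]), 'joint_torque': array([ -0.   , -34.018, -30.242,   0.072,   0.033,  -0.   ]), 'tool_pos': array([0.127, 0.535, 0.204]), 'ee_rot': array([-3.139, -0.   ,  2.909]), 'wrist_force': array([-0.238,  0.36 , -0.042]), 'wrist_torque': array([-0.032, -0.024, -0.   ]), 'finger_force': 0.0, 'width': 0.09416721733157284}
fixture scene 0.68 [241. 217.] [ 0.574 -0.041  0.   ]
fixture scene 0.24 [204. 288.] [ 0.701 -0.302  0.   ]
fixture side 0.55 [263. 200.] [ 0.587 -0.052 -0.   ]
dock scene 0.63 [235. 224.] [ 0.596 -0.085  0.03 ]
dock side 0.79 [258. 184.] [ 0.613 -0.093  0.03 ]
push_tab scene 0.69 [234. 208.] [ 0.601 -0.091  0.14 ]
push_tab side 0.94 [261. 158.] [ 0.603 -0.083  0.14 ]
cassette scene 0.8 [180. 254.] [ 0.567 -0.292  0.03 ]
cassette scene 0.76 [173. 196.] [ 0.365 -0.179  0.03 ]
cassette scene 0.76 [243. 302.] [ 0.827 -0.247  0.03 ]
cassette side 0.77 [286. 158.] [ 0.555 -0.253  0.03 ]
cassette side 0.73 [343. 188.] [ 0.352 -0.14
[... 491 characters left out ...]
ar_pad scene 0.57 [188. 240.] [ 0.567 -0.254  0.073]
catch_far_pad scene 0.55 [242. 230.] [ 0.65  -0.1    0.073]
catch_far_pad side 0.64 [285. 154.] [ 0.554 -0.211  0.073]
catch_far_pad side 0.47 [191. 175.] [ 0.809 -0.028  0.073]
catch_far_pad side 0.42 [206. 151.] [ 0.807 -0.157  0.073]
block scene 0.7 [311. 149.] [0.512 0.367 0.   ]
block side 0.95 [253. 319.] [0.506 0.37  0.   ]
block side 0.18 [319. 142.] [ 0.466 -0.421  0.   ]
mallet scene 0.76 [128. 260.] [ 0.457 -0.429  0.   ]
mallet side 0.74 [322. 137.] [ 0.457 -0.455 -0.   ]
oil_can scene 0.86 [202. 288.] [ 0.695 -0.306  0.   ]
oil_can side 0.92 [248. 147.] [ 0.708 -0.32   0.   ]
oil_can side 0.7 [259. 157.] [ 0.653 -0.273  0.   ]
```

View pics/scene.png

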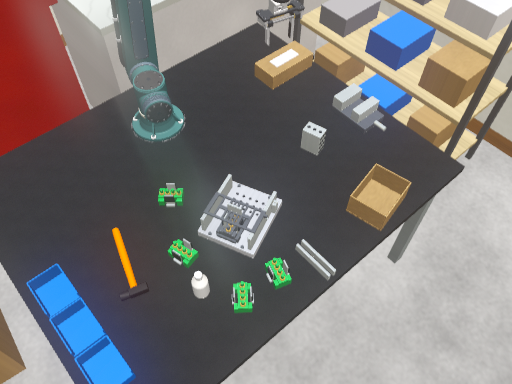

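View pics/side.png

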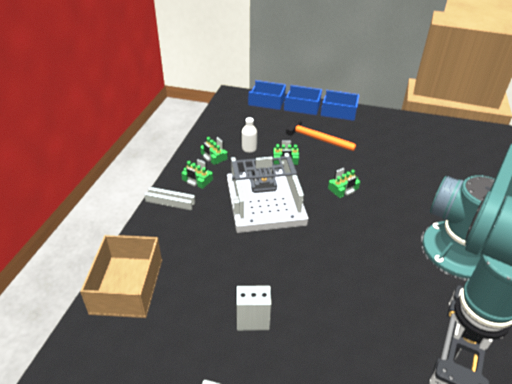

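The four green ones at scene (171,195), (183,252), (243,296) and (278,272) are look-alikes. The dark one docked in the fixture, at scene (235,224) and side (264,182), fits the description. I'll confirm it in an enlarged crop.

Run:
```python
import cv2,numpy as np
a=cv2.imread('pics/scene.png')[170:260,190:290]; b=cv2.imread('pics/side.png')[145:235,215:315]
cv2.imwrite('pics/crop.png',cv2.resize(np.vstack([a]) ,(400,360),interpolation=cv2.INTER_CUBIC))
cv2.imwrite('pics/crop.png',np.hstack([cv2.resize(x,(400,360),interpolation=cv2.INTER_CUBIC) for x in(a,b)]))
```

```text
(no output)
```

View pics/crop.png

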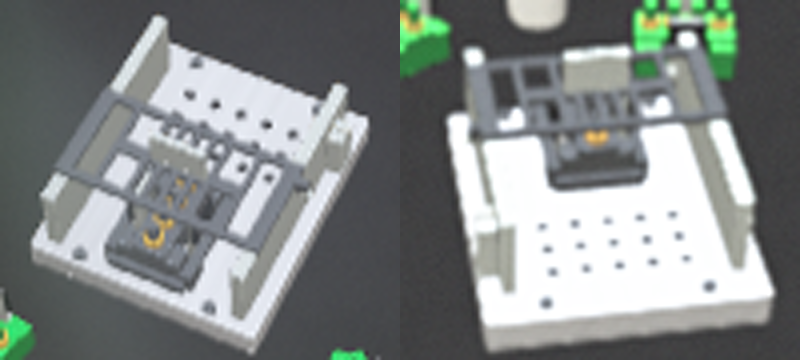

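The crop shows the dark cassette with brass collars under the grille in the fixture. Its base corners give me the fixture's pose.

Run:
```python
from h import *
from scipy.optimize import least_squares
np.set_printoptions(precision=3,suppress=True)
A=snap('scene');B=snap('side')
m=lambda x,y,X,Y:(x/4+X,y/4+Y)
L=[(A,m(33,248,190,170),(-.105,-.12,.03)),(A,m(255,340,190,170),(.105,-.12,.03)),(A,m(368,120,190,170),(.105,.12,.03)),
(B,m(50,115,215,145),(.105,-.12,.03)),(B,m(87,325,215,145),(.105,.12,.03)),(B,m(372,290,215,145),(-.105,.12,.03))]
def W(v,p):
    c,s=np.cos(v[2]),np.sin(v[2]); return np.array([v[0]+c*p[0]-s*p[1],v[1]+s*p[0]+c*p[1],p[2]])
f=lambda v:np.concatenate([proj(s,W(v,p))-q for s,q,p in L])
r=least_squares(f,[.585,-.05,.1],loss='soft_l1'); v=r.x;print(v,f(v))
print('dock',W(v,(0,-.06,.03)))
ps=[(s,place_of(s['n'],'push_tab')[0]['pixel']) for s in(A,B)]
t=tri([ray(*p) for p in ps]); c,s=np.cos(v[2]),np.sin(v[2]); d=t[:2]-v[:2]
print('tab',t,'fixture',c*d[0]+s*d[1],-s*d[0]+c*d[1])
```

```text
[ 0.58  -0.049  0.43 ] [-1.532 -0.677  0.105 -0.636  0.054 -1.069 -1.632 -0.171 -0.357 -0.903
 -0.094 -0.294]
dock [ 0.605 -0.103  0.03 ]
tab [ 0.599 -0.095  0.134] fixture -0.002527802875444716 -0.04999326248137091
```

Call:
apply_moves(commands=[[0,0,-0.045,0.024,-0.033,0.008,0],[0,0,-0.09,0.049,-0.066,0.016,0],[0,0,-0.135,0.073,-0.1,0.024,0],[0,0,-0.18,0.098,-0.133,0.032,0],[0,0,-0.225,0.122,-0.166,0.04,0]])

```text
time: 2.2
tool_pos: [0.2496, 0.3678, 0.246]
ee_rot: [3.141, 0.0, 2.682]
wrist_force: [0.7, -0.6, 0.2]
width: 0.0576
finger_force: 0.0
```

Call:
apply_moves(commands=[[0,0,-0.045,0.024,-0.033,0,0],[0,0,-0.09,0.049,-0.066,0,0],[0,0,-0.135,0.073,-0.1,0,0],[0,0,-0.18,0.098,-0.133,0,0],[0,0,-0.225,0.122,-0.166,0,0]])

```text
time: 2.7
tool_pos: [0.3717, 0.2017, 0.2458]
ee_rot: [3.141, 0.0, 2.457]
wrist_force: [0.4, 1.0, -0.9]
width: 0.0172
finger_force: 0.0
```

Call:
apply_moves(commands=[[0,0,-0.045,0.024,-0.033,0,0],[0,0,-0.09,0.049,-0.066,0,0],[0,0,-0.135,0.073,-0.1,0,0],[0,0,-0.18,0.098,-0.133,0,0],[0,0,-0.225,0.122,-0.166,0,0]])

```text
time: 3.2
tool_pos: [0.4938, 0.0356, 0.2457]
ee_rot: [3.141, 0.0, 2.232]
wrist_force: [0.5, 1.0, -0.0]
width: 0.0005
finger_force: 0.0
```

Call:
apply_moves(commands=[[0,0,-0.045,0.024,-0.033,0,0],[0,0,-0.09,0.049,-0.066,0,0],[0,0,-0.135,0.073,-0.1,0,0],[0,0,-0.18,0.098,-0.133,0,0],[0,0,-0.234,0.122,-0.166,0,0]])

```text
time: 3.7
tool_pos: [0.6158, -0.1303, 0.2454]
ee_rot: [3.141, 0.0, 1.998]
wrist_force: [-0.2, 0.3, 1.2]
width: 0.0005
finger_force: 0.0
```

Run:
```python
from h import *
np.set_printoptions(precision=3,suppress=True)
o=get_obs();print(o['time'],o['tool_pos'],o['ee_rot'],o['joint_positions'])
A=snap('wrist');save(A,'w1.png')
for q,z in dict(fixture=0,dock=.03,push_tab=.14,cassette=.03,catch_near_pad=.073,catch_far_pad=.073).items():
    for r in place_of('wrist',q)[:2]:
      print(q,round(r['score'],2),np.round(r['pixel']),atz(A,r['pixel'],z))
```

```text
3.7 [ 0.616 -0.13   0.245] [3.141 0.    1.998] [-0.299  0.264  1.089  0.     1.789 -0.725]
fixture 0.84 [258. 104.] [ 0.579 -0.044  0.   ]
push_tab 0.81 [255. 144.] [ 0.594 -0.085  0.14 ]
cassette 0.91 [ 91. 129.] [ 0.365 -0.167  0.03 ]
cassette 0.88 [385. 198.] [ 0.804 -0.084  0.03 ]
catch_near_pad 0.76 [177. 269.] [ 0.567 -0.291  0.073]
catch_near_pad 0.76 [ 80. 149.] [ 0.38  -0.188  0.073]
catch_far_pad 0.74 [359. 278.] [ 0.81  -0.2    0.073]
catch_far_pad 0.72 [ 69. 113.] [ 0.345 -0.148  0.073]
```

View pics/w1.png

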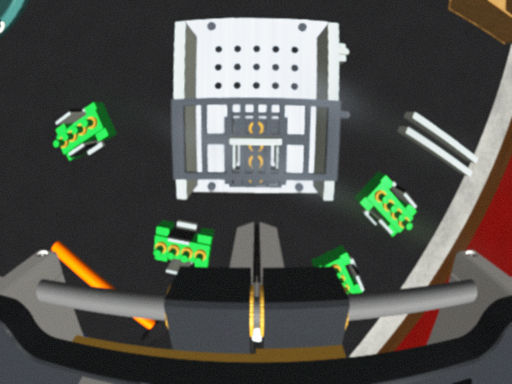

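Viewed from above, the fixture is square to the tool. The tab is at (256,142), about 27 mm or more ahead of the shut fingers. Next I go down and push.

Call:
apply_moves(commands=[[0,0,0,0,0,-0.025,0],[0,0,0,0,0,-0.05,0],[0,0,0,0,0,-0.075,0],[0,0,0,0,0,-0.1,0],[0,0,0,0,0,-0.125,0]])

```text
time: 4.55
tool_pos: [0.6146, -0.1274, 0.1208]
ee_rot: [3.14, 0.001, 2.002]
wrist_force: [0.5, 0.4, -0.2]
width: 0.0003
finger_force: 0.0
```

Call:
apply_moves(commands=[[0,0,0,-0.004,0.009,0,0],[0,0,0,-0.008,0.018,0,0],[0,0,0,-0.012,0.027,0,0],[0,0,0,-0.017,0.036,0,0],[0,0,0,-0.021,0.045,0,0]])

```text
time: 5.05
tool_pos: [0.5946, -0.0832, 0.1227]
ee_rot: [3.138, 0.003, 2.0]
wrist_force: [1.5, -0.1, 1.9]
width: 0.0003
finger_force: 0.6
```

Call:
apply_moves(commands=[[0,0,0,-0.004,0.009,0,0],[0,0,0,-0.008,0.018,0,0],[0,0,0,-0.012,0.027,0,0],[0,0,0,-0.016,0.036,0,0],[0,0,0,-0.02,0.045,0,0]])

```text
time: 5.55
tool_pos: [0.5735, -0.0381, 0.1204]
ee_rot: [-3.142, 0.0, 2.0]
wrist_force: [1.3, -0.8, 1.2]
width: 0.0004
finger_force: 0.6
```

Run:
```python
from h import *
np.set_printoptions(precision=3,suppress=True)
v=(.58,-.049,.43); c,s=np.cos(.43),np.sin(.43)
fx=lambda p:(c*(p[0]-v[0])+s*(p[1]-v[1]),-s*(p[0]-v[0])+c*(p[1]-v[1]))
o=get_obs();print(o['tool_pos'],fx(o['tool_pos']),o['wrist_force'])
for n in('scene','side','wrist'):
    A=snap(n)
    for r in place_of(n,'push_tab')[:1]: print(n,r['score'],r['pixel'],fx(atz(A,r['pixel'],.14)))
save(A,'w2.png')
```

```text
[ 0.574 -0.038  0.12 ] (np.float64(-0.001345195667287643), np.float64(0.012580843204797094)) [ 1.308 -0.761  1.192]
scene 0.65 [240.3, 194.1] (np.float64(-0.0015886316457919456), np.float64(0.009256636875189727))
side 0.68 [266.7, 171.1] (np.float64(0.002185085587674447), np.float64(0.025688201120404864))
wrist 0.97 [256.0, 225.1] (np.float64(-0.0016321570379103211), np.float64(0.02714569469364231))
```

View pics/w2.png

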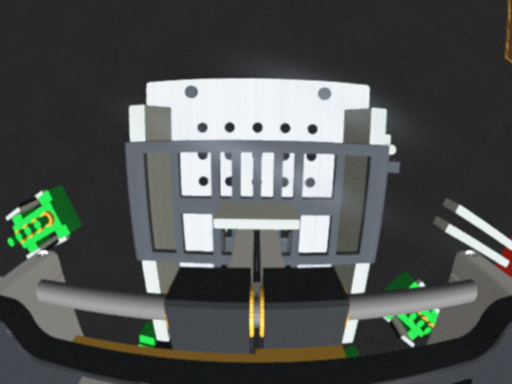

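The fingers are on the tab at (256,225), and the guard has about 16 mm left to travel. I continue slowly.

Call:
apply_moves(commands=[[0,0,0,-0.001,0.003,0,0],[0,0,0,-0.0025,0.0055,0,0],[0,0,0,-0.004,0.008,0,0],[0,0,0,-0.005,0.011,0,0],[0,0,0,-0.006,0.013,0,0]])

```text
time: 6.35
tool_pos: [0.5696, -0.0299, 0.1206]
ee_rot: [3.141, 0.01, 1.998]
wrist_force: [6.9, -11.9, -4.5]
width: 0.0006
finger_force: 6.8
```

Call:
apply_moves(commands=[[0,0,0,-0.0003,0.0006,0,0],[0,0,0,-0.0005,0.001,0,0],[0,0,0,-0.0007,0.0015,0,0],[0,0,0,-0.0009,0.002,0,0],[0,0,0,-0.0011,0.0025,0,0]])

```text
time: 6.85
tool_pos: [0.5694, -0.0295, 0.1206]
ee_rot: [3.141, 0.013, 1.996]
wrist_force: [6.6, -13.6, -5.2]
width: 0.0004
finger_force: 7.7
```

Call:
apply_moves(commands=[[0,0,0,-0.0005,0.001,0,0],[0,0,0,-0.001,0.002,0,0],[0,0,0,-0.0013,0.003,0,0],[0,0,0,-0.0017,0.004,0,0],[0,0,0,-0.0017,0.004,0,0]])

```text
time: 7.35
tool_pos: [0.5658, -0.0212, 0.1205]
ee_rot: [3.142, 0.004, 1.999]
wrist_force: [3.4, -6.1, -3.1]
width: 0.0007
finger_force: 3.4
```

Run:
```python
from h import *
np.set_printoptions(precision=3,suppress=True)
o=get_obs();print(o['tool_pos'],o['wrist_force'],o['wrist_torque'])
A=snap('wrist');B=snap('scene');C=snap('side')
k=lambda s,x,y,w,h:cv2.resize(s['pixels'][y:y+h,x:x+w,::-1],(400,400),interpolation=cv2.INTER_CUBIC)
cv2.imwrite('pics/c3.png',np.hstack([k(A,120,60,290,290),k(C,210,140,100,100)]))
```

```text
[ 0.566 -0.021  0.12 ] [ 3.406 -6.089 -3.078] [-1.197 -0.548 -0.108]
```

View pics/c3.png

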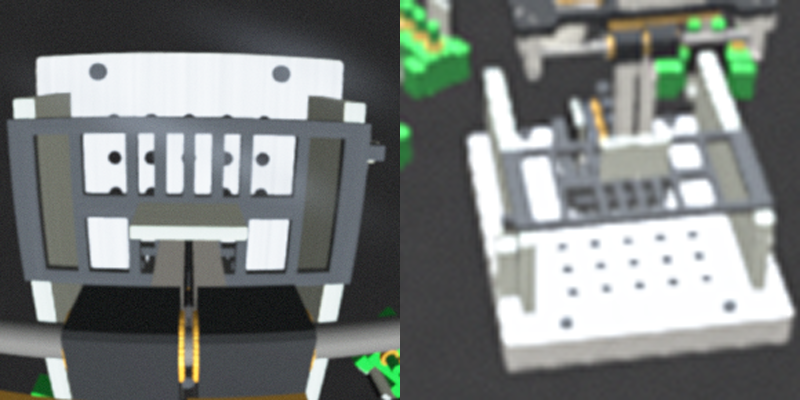

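The force fell and the fingers jumped about 9 mm, so the detent snapped. I push a little more to check the end stop.

Call:
apply_moves(commands=[[0,0,0,-0.0008,0.0018,0,0],[0,0,0,-0.0017,0.0036,0,0],[0,0,0,-0.002,0.0045,0,0],[0,0,0,-0.002,0.0045,0,0],[0,0,0,-0.002,0.0045,0,0]])

```text
time: 8.0
tool_pos: [0.5657, -0.0211, 0.1206]
ee_rot: [3.141, 0.014, 1.997]
wrist_force: [7.6, -14.3, -5.0]
width: 0.0007
finger_force: 8.5
```

Call:
apply_moves(commands=[[0,0,0,0.006,-0.014,0,0],[0,0,0,0.01,-0.022,0.01,0],[0,0,0,0.014,-0.031,0.04,0],[0,0,0,0.014,-0.031,0.08,0],[0,0,0,0.014,-0.031,0.11,50]])

```text
time: 8.5
tool_pos: [0.5773, -0.0454, 0.2337]
ee_rot: [3.139, -0.0, 2.0]
wrist_force: [0.4, 0.4, 0.8]
width: 0.0055
finger_force: 0.0
```

Call:
apply_moves(commands=[[0,0,0,0.01,-0.022,0.005,100],[0,0,0,0.02,-0.044,0.01,100],[0,0,0,0.03,-0.065,0.015,100],[0,0,0,0.036,-0.08,0.02,100],[0,0,0,0.036,-0.08,0.02,100]])

```text
time: 9.0
tool_pos: [0.6137, -0.127, 0.2515]
ee_rot: [3.14, 0.0, 1.998]
wrist_force: [-0.2, 0.5, 0.3]
width: 0.0448
finger_force: 0.0
```

Run:
```python
from h import *
np.set_printoptions(precision=3,suppress=True)
o=get_obs();print(o['time'],o['tool_pos'],o['ee_rot'],o['wrist_force'],o['width'])
Z=dict(dock=.03,cassette=.03,catch_near_pad=.073,catch_far_pad=.073,push_tab=.14,fixture=0)
for n in('wrist','scene','side'):
  A=snap(n)
  if n=='wrist': save(A,'w4.png')
  for q,z in Z.items():
    for r in place_of(n,q):
      p=atz(A,r['pixel'],z)
      if np.hypot(p[0]-.605,p[1]+.103)<.16: print(n,q,round(r['score'],2),np.round(r['pixel']),p)
```

```text
9.0 [ 0.614 -0.127  0.252] [3.14  0.    1.998] [-0.222  0.482  0.336] 0.04482680739530221
wrist dock 0.73 [256. 148.] [ 0.6   -0.097  0.03 ]
wrist cassette 0.97 [257. 150.] [ 0.602 -0.098  0.03 ]
wrist catch_near_pad 0.81 [233. 155.] [ 0.576 -0.112  0.073]
wrist catch_far_pad 0.86 [182. 233.] [ 0.554 -0.236  0.073]
wrist catch_far_pad 0.72 [283. 159.] [ 0.634 -0.091  0.073]
wrist push_tab 0.85 [255.  65.] [ 0.56  -0.011  0.14 ]
wrist fixture 0.93 [253. 105.] [ 0.572 -0.044  0.   ]
scene dock 0.97 [234. 224.] [ 0.595 -0.089  0.03 ]
scene cassette 0.96 [228. 228.] [ 0.593 -0.113  0.03 ]
scene catch_near_pad 0.56 [220. 219.] [ 0.571 -0.129  0.073]
scene catch_far_pad 0.45 [242. 227.] [ 0.642 -0.091  0.073]
scene catch_far_pad 0.41 [188. 241.] [ 0.567 -0.255  0.073]
scene push_tab 0.84 [242. 189.] [ 0.561 -0.025  0.14 ]
scene fixture 0.57 [241. 218.] [ 0.575 -0.043  0.   ]
side dock 0.71 [258. 183.] [ 0.614 -0.097  0.03 ]
side cassette 0.68 [264. 184.] [ 0.593 -0.098  0.03 ]
side cassette 0.56 [289. 160.] [ 0.543 -0.244  0.03 ]
side catch_near_pad 0.58 [274. 170.] [ 0.568 -0.12   0.073]
side catch_far_pad 0.62 [284. 157.] [ 0.553 -0.198  0.073]
side catch_far_pad 0.62 [252. 149.] [ 0.666 -0.212  0.073]
side catch_far_pad 0.4 [253. 174.] [ 0.626 -0.083  0.073]
side push_tab 0.64 [269. 170.] [ 0.567 -0.032  0.14 ]
side fixture 0.92 [261. 199.] [ 0.595 -0.058 -0.   ]
```

View pics/w4.png

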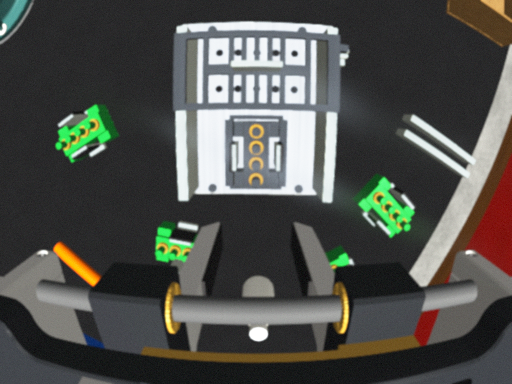

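The guard is open: the grille is at rows 25-105. The dark cassette is exposed at (257,153), with its pads at about (235,155) and (280,155), square to the fingers. I'll move above it and look once from closer.

Call:
apply_moves(commands=[[0,0,0,-0.005,0.012,-0.03,100],[0,0,0,-0.01,0.025,-0.06,100],[0,0,0,-0.01,0.025,-0.09,100],[0,0,0,-0.01,0.025,-0.12,100],[0,0,0,-0.01,0.025,-0.12,100]])

```text
time: 10.55
tool_pos: [0.5998, -0.0999, 0.1249]
ee_rot: [-3.133, -0.007, 2.0]
wrist_force: [-1.1, -0.3, -0.1]
width: 0.094
finger_force: 0.0
```

Run:
```python
from h import *
import bench
np.set_printoptions(precision=3,suppress=True)
print(getattr(bench,'grip_point_offset',None))
o=get_obs();print(o['time'],o['tool_pos'],o['ee_rot'],o['wrist_force'],o['width'])
A=snap('wrist');save(A,'w5.png')
for q,z in dict(cassette=.03,dock=.03,catch_near_pad=.073,catch_far_pad=.073).items():
    for r in place_of('wrist',q)[:3]: print(q,round(r['score'],2),np.round(r['pixel']),atz(A,r['pixel'],z))
print(proj(A,o['tool_pos']),proj(A,[.604,-.102,.073]))
```

```text
0.0188
10.55 [ 0.6   -0.1    0.125] [-3.133 -0.007  2.   ] [-1.111 -0.309 -0.111] 0.09398351294269076
cassette 0.91 [ 49. 168.] [ 0.371 -0.167  0.03 ]
cassette 0.69 [354. 336.] [ 0.787 -0.214  0.03 ]
cassette 0.66 [168. 300.] [ 0.557 -0.255  0.03 ]
dock 0.2 [260. 133.] [ 0.577 -0.043  0.03 ]
catch_near_pad 0.96 [222. 215.] [ 0.575 -0.115  0.073]
catch_near_pad 0.79 [ 34. 197.] [ 0.388 -0.185  0.073]
catch_near_pad 0.74 [163. 340.] [ 0.57  -0.277  0.073]
catch_far_pad 0.94 [299. 211.] [ 0.632 -0.086  0.073]
catch_far_pad 0.77 [ 19. 147.] [ 0.355 -0.142  0.073]
catch_far_pad 0.52 [160. 300.] [ 0.552 -0.225  0.073]
[256.275 235.074] [260.3   215.171]
```

View pics/w5.png

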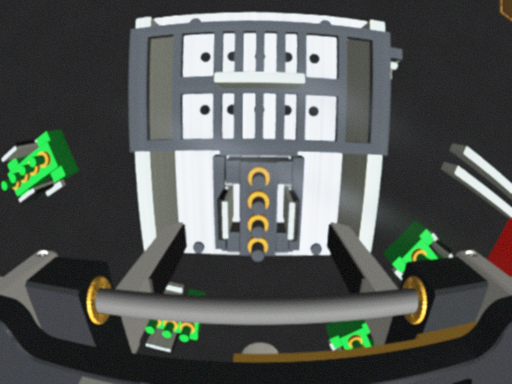

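The cassette is centred between the fingers: pads at (224,213) and (297,213), midpoint at about (0.6035, -0.1005). Now I descend to a TCP height of 60 mm.

Call:
apply_moves(commands=[[0,0,0,0,0,0,100],[0,0,0,0,0,-0.02,100],[0,0,0,0,0,-0.04,100],[0,0,0,0,0,-0.065,100],[0,0,0,0,0,-0.065,100]])

```text
time: 11.3
tool_pos: [0.6009, -0.1003, 0.0624]
ee_rot: [-3.137, -0.004, 2.0]
wrist_force: [-0.1, -0.4, 0.2]
width: 0.0937
finger_force: 0.0
```

Call:
apply_moves(commands=[[0,0,0,0.002,0,-0.002,100],[0,0,0,0.002,0,-0.002,65],[0,0,0,0.002,0,-0.002,0],[0,0,0,0.002,0,-0.002,0],[0,0,0,0.002,0,-0.002,0]])

```text
time: 11.8
tool_pos: [0.605, -0.1013, 0.0644]
ee_rot: [-3.141, 0.001, 2.0]
wrist_force: [-2.2, -0.6, 1.9]
width: 0.0656
finger_force: 1.3
```

Call:
apply_moves(commands=[[0,0,0,0,0,0,0],[0,0,0,0,0,0,0],[0,0,0,0,0,0,0],[0,0,0,0,0,0,0],[0,0,0,0,0,0,0]])

```text
time: 12.3
tool_pos: [0.6034, -0.102, 0.0646]
ee_rot: [-3.138, 0.0, 1.999]
wrist_force: [-7.5, -3.2, 7.2]
width: 0.0459
finger_force: 30.0
```

Call:
apply_moves(commands=[[0,0,0,-0.002,-0.001,0.002,0],[0,0,0,-0.003,-0.001,0.004,0],[0,0,0,-0.003,-0.001,0.007,0],[0,0,0,-0.003,-0.001,0.01,0],[0,0,0,-0.003,-0.001,0.015,0]])

```text
time: 12.8
tool_pos: [0.6019, -0.1015, 0.078]
ee_rot: [-3.141, -0.001, 2.0]
wrist_force: [-0.2, 0.6, -4.1]
width: 0.0456
finger_force: 29.9
```

Fz is -4 N, which is the cassette's weight, so it is free. I lift on.

Call:
apply_moves(commands=[[0,0,0,0,0,0.01,0],[0,0,0,0,0,0.022,0],[0,0,0,0,0,0.034,0],[0,0,0,0,0,0.045,0],[0,0,0,0,0,0.055,0]])

```text
time: 13.3
tool_pos: [0.6025, -0.1019, 0.1353]
ee_rot: [3.14, 0.001, 2.0]
wrist_force: [0.4, 0.5, -3.5]
width: 0.0459
finger_force: 29.9
```

Call:
apply_moves(commands=[[0,0,0,0,0,0.012,0],[0,0,0,0,0,0.025,0],[0,0,0,0,0,0.037,0],[0,0,0,0,0,0.046,0],[0,0,0,0,0,0.051,0]])

```text
time: 13.8
tool_pos: [0.6026, -0.1019, 0.186]
ee_rot: [3.14, 0.001, 2.0]
wrist_force: [1.1, 0.4, -2.8]
width: 0.0455
finger_force: 29.9
```

Call:
apply_moves(commands=[[0,0,0,0,0,0,0],[0,0,0,0,0,0,0],[0,0,0,0,0,0,0],[0,0,0,0,0,0,0],[0,0,0,0,0,0,0]])

```text
time: 14.3
tool_pos: [0.6019, -0.1017, 0.1839]
ee_rot: [-3.141, -0.001, 2.0]
wrist_force: [0.7, -0.3, -4.1]
width: 0.0456
finger_force: 29.9
```

Run:
```python
from h import *
o=get_obs();print(o['tool_pos'],o['wrist_force'],o['width'],o['qvel'].round(3))
A=snap('wrist');B=snap('scene');C=snap('side')
k=lambda s,x,y,w,h:cv2.resize(s['pixels'][y:y+h,x:x+w,::-1],(390,390),interpolation=cv2.INTER_CUBIC)
cv2.imwrite('pics/c6.png',np.hstack([k(A,110,40,300,300),k(C,205,120,120,120)]))
```

```text
[ 0.60186784 -0.10174622  0.18392587] [ 0.74720484 -0.25202752 -4.07083329] 0.04558698418022469 [-0.001 -0.003 -0.003 -0.001  0.002 -0.002]
```

View pics/c6.png

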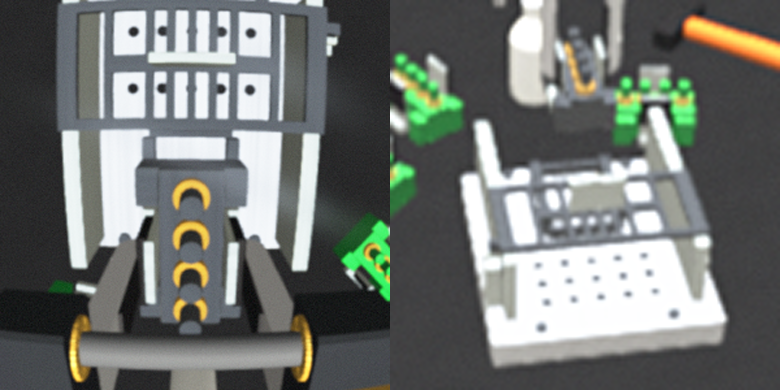

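The cassette hangs upright between the fingers, clear of the fixture, and the guard is still open. I hand the job in.

```bash
python3 -c "
from bench import *
print(close_job())"
```

```text
the job is handed in; nothing more can be done
None
```

I handed the job in at about 14.5 s with the guard pushed open into its detent and the cassette held still and upright, catches pinched, about 12 cm above its seat; I haven't seen the judge's result.

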